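Rack a specimen plate and draw out the inspection lens

ROBOT

A 6-joint arm with a two-finger parallel gripper is mounted at the origin on the work surface. World frame = base frame: x ahead of the robot, y to its left, z up, the work surface at z = 0. Lengths are in mm, angles in rad, forces in N, time in s.
With the tool pointing down it reaches from about 425 to 1125 mm from the base axis. Payload 14.9 kg.
Tool frame: the origin (TCP) lies midway between the tips of the shut fingers; the grasp point (between the pads) lies 19 mm behind it; z points along the fingers, y is the line along which they close (so a half turn about z gives the same grasp; the last joint's range is limited). The gripper opens to 91 mm and grips with 3 to 60 N. Pads are 32 mm wide; open, the fingers measure 118 mm over their backs; the gripper's body (76 mm by 178 mm) begins 60 mm behind the grasp point.
Start: joints at [-1.176, 0.379, 1.734, -0, 1.028, -0.033], TCP at [290.406, -636.932, 213.932] pointing down, gripper open.
Joint ranges: [-2.77, 2.77], [-0.74, 2.19], [0, 2.66], [-1.06, 4.2], [0.31, 2.87], [-3.08, 3.08]. Speed limits (rad/s): [1.89, 1.89, 2.39, 3.14, 3.14, 3.14].

INTERFACE

Orientations are given as a rotation vector (axis times angle).
In Python, from plant import ctrl gives the robot as it stands. The module is installed in compiled form; this text tells all that it offers.
- The arm moves only by the tool jog_arm, called after "Request:" in YAML: its name, and indented under it one key for each argument. Schema: {"type":"object","properties":{"deltas":{"type":"array","items":{"type":"array","items":{"type":"number"},"minItems":7,"maxItems":7},"minItems":1,"maxItems":20},"clamp_n":{"type":"number"},"only":{"type":"string"},"quiet":{"type":"boolean"},"lines":{"type":"string"}},"required":["deltas"],"additionalProperties":false}. deltas is a list of rows, 1 to 20 of them, each of 7 numbers: dx, dy, dz in mm, then a rotation vector rx, ry, rz in rad, then the finger opening in mm; each row is the pose to reach, as a shift and turn from the pose commanded when the call began, along the tool's axes at that moment; what a row does not reach only later rows make up. A row lasts 1/12 s, in which the tool goes at most 41.7 mm and 0.125 rad, less where a joint would pass 70% of its speed; a pose out of reach is approached as far as the arm can. The fingers move at their own pace and stop on an object; clamp_n is the grip in N (left out, the last holds). Time passes only in rows, so rows that do not move let the fingers close. The tool returns the time, the measured TCP pose, the force, the opening and the grip force at its end. only (a regular expression) keeps the lines of the reply that match it, lines (a string "A,B") keeps lines A to B, and quiet returns only ok. Input that does not fit is refused with a message, and nothing moves.
- ctrl.read_state(): the state, without advancing time (a new reading comes with each control period).
- ctrl.capture(name): name is "side" or "top"; returns a dict with "img" (480x640x3 uint8, red, green, blue), "fov_y" (degrees; the focal length in pixels is half the picture's height over the tangent of half this angle, whatever the lens; pixels are square), "cx", "cy" (the principal point, pixels), "R" (3x3) and "t" (3): a world point X has camera coordinates R X + t. Camera axes: x right, y down, z forward; pixel columns grow to the right and rows downward; lengths in mm; the calibration is good to about 2 mm. A picture is of the moment at which its call begins. There is no depth.
- ctrl.close_job(): hands the job in; it is judged then, once.
Trained networks look in the newest picture that a camera, given by its name, has taken for a name from the list of things; names that differ only in an ending like _2 or _b are one class to them, and where a whole thing is asked for, a point or a joint stands for the part that bears it (a point fixed in the world has none). Each returns a list of dicts, best first, with "confidence" (0 to 1); they miss things now and then, are a little off and sometimes report something else, mostly with a low value. They report only what shows in the picture. A call takes as long as a camera call. They do not tell look-alikes from the thing itself.
- ctrl.look_for(name, camera): "point" ([row, column] as shares, 0 to 1, of the picture: columns of its width, rows of its height, amid what is visible of it).
The state is a dict: "t": time; "joints": joint angles; "joint_vel": joint speeds; "effort": joint torques, N m; "eef_pos": TCP position; "tcp_rot": TCP orientation; "ft_force": force on the tool from outside, world axes, zero at the start; "moment": the same for the moment, N m; "width": finger opening in mm; "grip_force": force on a finger pad.
Only numpy, scipy, OpenCV 4.12 (cv2) and the standard library are available. Lean on these libraries where they do the work, as an engineer would, in place of code of your own. Each camera call takes 0.05 s, during which the arm holds its last target. There are 200 camera calls.

TASK

First stand the green specimen plate on edge, fully down in the front slot of the blue rack (the empty slot that faces the lens), and let go of it. Then press the red lock button to release the lens boom, take the boom by its orange grip post, draw it out until its red pointer stands level with the blue marker on the scale, and finish while still gripping the post and holding the pointer at the marker, because a spring pulls the boom back. Leave the blue marker, the white tile, the blower and the jar where they are.

Things in the scene. Friction and masses are not known exactly. Their poses are not given: they have to be found in the camera images.
- plate: Loose green specimen plate with an amber panel on both faces, about 110 g: 64 mm wide (its x), 10 mm thick (its y), 80 mm tall (its z). Origin: centre of its bottom edge. It starts standing upright in the grey drying block; pull it straight up. Pinch it across its thickness near the top. Either face may look at the lens.
- drying_block: Grey block fixed to the bench, 90 (x) x 50 (y) x 24 mm, that holds the plate at the start, elsewhere and turned each time. Its slot is 68 x 13 mm, 18 mm deep, its floor 6 mm above the bench. Origin: centre of its underside.
- slot (a point): Floor centre of the blue rack's front slot, 18 mm above the bench: the plate's origin goes here. Axes are those of the fixed lens stand (placed and turned anew each time): y the way the boom extends, from lens to rack; z up. Slot 68 mm long (x), 13 mm wide (y), 18 mm deep, 3 mm chamfer at the mouth, 36 mm above the bench. A second slot, with the white tile, lies 40 mm behind it (+y).
- test_tile: Bystander: loose white tile 62 x 10 x 36 mm standing in the rear slot of the blue rack; origin at the centre of its bottom edge, its top 54 mm above the bench.
- button_top (a point): Centre of the top of the red round lock button, diameter 28 mm, 111 mm above the bench when up, on the black sleeve, 95 mm behind (stand's -y) the grip post of the stowed boom. Press it straight down; it springs back when let go.
- lock_button (a joint): Travel of the lock button in m: 0 up, 0.006 fully down. Fully down takes 5 N, preload 1.7 N; the boom is released beyond about 0.004.
- boom_slide (a joint): Extension of the lens boom in m along the stand's y: 0 stowed and locked, 0.135 fully out. Once the button is pressed it pops out to about 0.02 and stays unlocked there, also when the button comes up again. Further out a 50 N/m spring pulls it back (2 to 5 N at the marker). While locked it cannot be drawn out.
- boom: The sliding lens boom. Origin: centre of its white lens head (44 x 40 x 36 mm in the stand's x, y, z), 75 mm above the bench; axes as the stand's. On the head stands the orange grip post, 22 x 22 mm, 45 mm tall, centred over the origin, from 93 to 138 mm above the bench. Nothing else is higher than 93 mm there but the button, 95 mm behind.
- pointer (a point): Point on the flat red pointer (4 mm wide) that reaches from the lens head over the white scale bar: 45 mm to +x of the post's centre and level with it along the stand's y, 79 mm above the bench. Moves with the boom. Axes as the stand's.
- mark (a point): Top centre of the blue marker, a block 11 (x) x 10 (y) x 12 mm riding on the scale bar just outside the pointer's track, its top 86 mm above the bench; the pointer passes beside it. Axes as the stand's. The pointer is level with it when both have the same position along the stand's y.
- marker (a joint): Position of the blue marker on the scale in m, between 0.065 and 0.12: the boom extension at which the pointer is level with it. Held by friction only: do not push it.
- blower: Bystander: loose black rubber dust blower standing upright, 56 mm across, 105 mm tall; origin at the centre of its foot.
- jar: Bystander: loose amber jar with white cap, 44 mm across, 60 mm tall; origin at the centre of its foot.
Mind the look-alikes: they are no part of the job. Of the things that look like the plate, the middle-sized one is meant.

How it is judged (in metres and radians):
On the way, in this order (a step that is already met when the one before it is completed fails the run):
1. the plate stands in the front slot of the rack, fully down and let go (z of plate in the frame of slot between -0.004 and 0.004 m and x of plate in the frame of slot between -0.008 and 0.008 m and y of plate in the frame of slot between -0.006 and 0.006 m and angle between plate's own z axis and vertical below 0.26 rad and contact force between the fingers and plate below 0.1 N), for 0.2 s.
2. the lock button is pressed and the boom comes free (value of joint lock_button above 0.0035 m and value of joint boom_slide above 0.004 m).
At the end, for the whole second after the job is handed in: The plate stands in the front slot (within 4 mm of its floor, 8 mm along, 6 mm across, leaning under 15 degrees), untouched; the fingers still grip the post (over 5.5 N, both fingers together) and hold the boom still, its pointer within 5 mm of the middle of the blue marker (all of step 1 and y of pointer in the frame of mark between -0.005 and 0.005 m and velocity of joint boom_slide between -0.01 and 0.01 m/s and contact force between the fingers and boom above 5.5 N); the arm keeps its last pose, push and grip.
It fails at once if the blue marker is pushed along the scale by more than 4 mm (distance of mark from where it was at the start of the episode above 0.004 m).
It fails at once if the white tile is moved out of place (distance of test_tile from where it was at the start of the episode above 0.015 m).
It fails at once if the blower is knocked or moved (distance of blower from where it was at the start of the episode above 0.02 m or angle between blower's own z axis and vertical above 0.5 rad).
It fails at once if the jar is knocked or moved (distance of jar from where it was at the start of the episode above 0.02 m or angle between jar's own z axis and vertical above 0.5 rad).
It also fails if it takes over 61 s, if anything falls off the work surface, if the arm or the gripper's body presses on something with over 40 N, if the wrist force passes 120 N, or if a joint passes its speed limit or range.

## Working session

There is one attempt and no reset: what is moved stays moved. The work goes in short steps, Python scripts to look and compute and a tool call to move; the robot and the scene stay as the last step left them, time stands still between calls to the robot, and variables do not carry over. Pictures are saved under pics/ and viewed, at most 10 in all, crops included, and the job is handed in when it is done.

```bash
mkdir -p pics; cat > h.py <<'E'
import numpy as np,cv2
from plant import ctrl
def cap(n,f=None):
    c=ctrl.capture(n)
    if f: cv2.imwrite('pics/'+f,c['img'][:,:,::-1])
    c['f']=240/np.tan(np.radians(c['fov_y'])/2);c['R']=np.array(c['R']);c['t']=np.array(c['t'])
    return c
def proj(c,X):
    p=np.atleast_2d(X)@c['R'].T+c['t'];return np.c_[c['f']*p[:,0]/p[:,2]+c['cx'],c['f']*p[:,1]/p[:,2]+c['cy']]
def ray(c,u,v):
    d=c['R'].T@np.array([(u-c['cx'])/c['f'],(v-c['cy'])/c['f'],1]);return -c['R'].T@c['t'],d
def atz(c,u,v,z):
    o,d=ray(c,u,v);return o+d*(z-o[2])/d[2]
E
python3 - <<'E'
from h import *
import pickle
for n in('top','side'):
    c=cap(n,n+'0.png');pickle.dump(c,open(n+'0.pkl','wb'))
    print(n,c['f'],c['cx'],c['cy'],(-c['R'].T@c['t']).round(),c['R'].round(3).tolist())
    for k in['plate','drying_block','test_tile','button_top','boom','pointer','mark','blower','jar']:
        print(k,[(round(r['point'][1]*640),round(r['point'][0]*480),round(r['confidence'],2)) for r in ctrl.look_for(k,n)])
print(ctrl.read_state())
E
```

```text
top 529.6767552575932 318.82707653850827 234.94001267883013 [ 333.  164. 1095.] [[-0.012, -1.0, 0.004], [-0.982, 0.011, -0.188], [0.188, -0.006, -0.982]]
plate [(154, 283, 0.87), (267, 274, 0.58), (219, 284, 0.56)]
drying_block [(224, 287, 0.68)]
test_tile [(337, 207, 0.68)]
button_top [(509, 202, 0.45)]
boom [(456, 203, 0.89)]
pointer [(449, 201, 0.9), (224, 286, 0.33)]
mark []
blower [(441, 325, 0.57)]
jar [(362, 316, 0.94)]
side 506.79027495191815 319.8012007248197 238.57482474627696 [435. 916. 572.] [[-0.991, -0.133, 0.022], [-0.088, 0.517, -0.851], [0.102, -0.845, -0.524]]
plate [(356, 408, 0.77), (417, 220, 0.72), (361, 345, 0.71), (357, 314, 0.68)]
drying_block [(350, 368, 0.78)]
test_tile [(287, 253, 0.69)]
button_top [(317, 156, 0.52)]
boom [(309, 186, 0.72)]
pointer [(307, 180, 0.83)]
mark []
blower [(415, 218, 0.61)]
jar [(404, 253, 0.59)]
{'t': 1.0, 'joints': array([-1.17629772e+00,  3.78876186e-01,  1.73418066e+00, -3.11216899e-05,
        1.02849906e+00, -3.32826331e-02]), 'joint_vel': array([-4.62300990e-05, -1.00398165e-03, -8.35732090e-04, -1.16184647e-04,
       -5.29987902e-04, -1.65473153e-04]), 'effort': array([ 9.74203831e-04, -7.63703156e+01, -4.34745634e+01,  6.52037887e-02,
        3.88337940e-02, -6.78302811e-06]), 'eef_pos': array([ 290.40690595, -636.94730988,  213.95800924]), 'tcp_rot': array([ 3.06995818e+00,  6.66861284e-01, -3.08236765e-05]), 'ft_force': array([0.07379696, 0.08588495, 0.0486873 ]), 'moment': array([ 0.01040296,  0.02223592, -0.00950317]), 'grip_force': 0.0, 'width': 91.22915713149413}
```

View pics/top0.png

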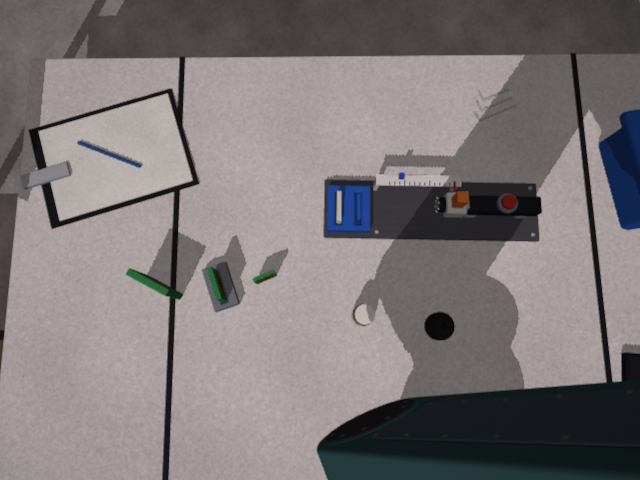

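View pics/side0.png

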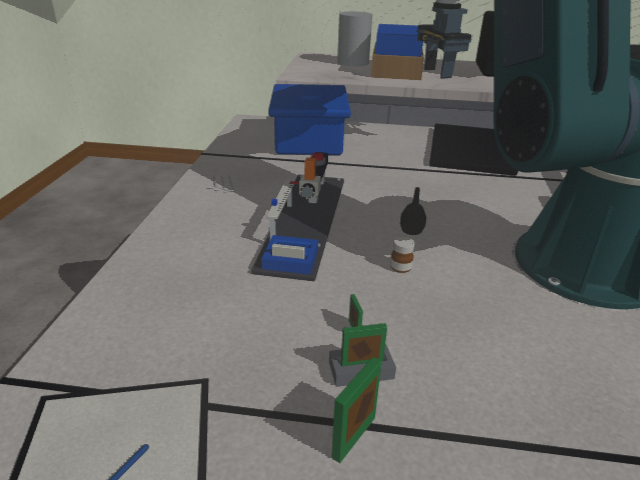

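Three look-alikes in the top picture: a large plate at (154,283), one standing in the grey block at (217,283), and a small one at (265,276). The middle-sized one in the drying block fits the description. The rack is at (349,208), the post at (460,199), the button at (509,202) and the blue marker at (402,176). I'll confirm in an enlarged crop.

```bash
python3 - <<'E'
import cv2,numpy as np
a=cv2.imread('pics/top0.png');b=cv2.imread('pics/side0.png')
r=lambda i,x,y,w,h,s:cv2.resize(i[y:y+h,x:x+w],None,fx=s,fy=s,interpolation=cv2.INTER_CUBIC)
A=r(a,120,230,180,90,4)[:300]
A=cv2.resize(a[230:320,120:300],(600,300),interpolation=cv2.INTER_CUBIC)
B=cv2.resize(b[290:470,310:430],(200,300),interpolation=cv2.INTER_CUBIC)
C=cv2.resize(a[160:250,320:560],(800,300),interpolation=cv2.INTER_CUBIC)
cv2.imwrite('pics/crop1.png',np.vstack([np.hstack([A,B]),C]))
E
```

```text
(no output)
```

View pics/crop1.png

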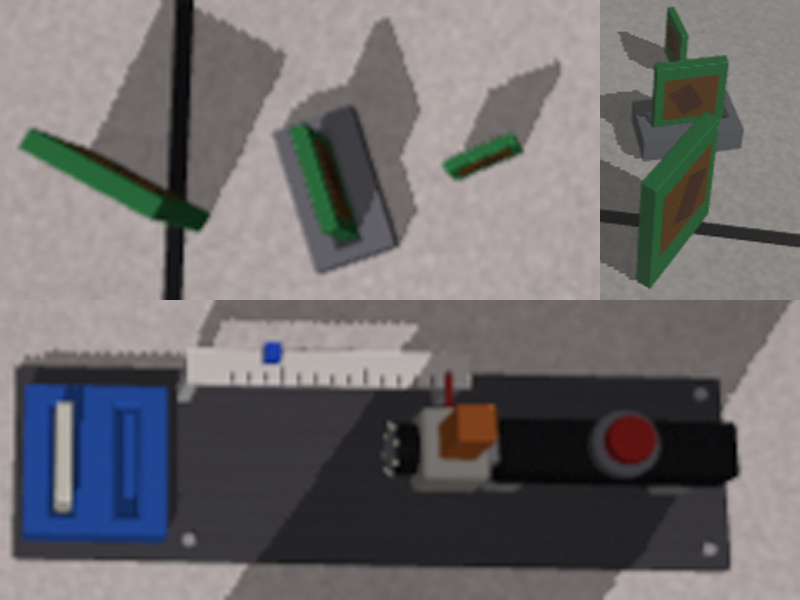

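The crop confirms it: the plate in the grey slot is larger than the far small one and smaller than the near large one, so it is the middle-sized one. Next I fit known geometry to colour masks in both views.

```bash
cat > fit.py <<'E'
from h import *
import itertools
from scipy.optimize import minimize
def box(x,y,th,L,W,z0,z1,shape='box'):
    if shape=='box': P=np.array([[a*L/2,b*W/2] for a,b in((1,1),(1,-1),(-1,-1),(-1,1))])
    else:
        t=np.linspace(0,2*np.pi,32);P=np.c_[np.cos(t),np.sin(t)]*L/2
    c,s=np.cos(th),np.sin(th);P=P@np.array([[c,s],[-s,c]])+[x,y]
    return np.vstack([np.c_[P,np.full(len(P),z)] for z in(z0,z1)])
def hsv(c): return cv2.cvtColor(c['img'],cv2.COLOR_RGB2HSV)
def mask(c,ranges,roi):
    h=hsv(c);m=np.zeros(h.shape[:2],np.uint8)
    for lo,hi in ranges:m|=cv2.inRange(h,np.array(lo),np.array(hi))
    k=np.zeros_like(m);x,y,w,hh=roi;k[y:y+hh,x:x+w]=1
    return m*k
def pm(c,X,S=8):
    h=cv2.convexHull(((proj(c,X)+.5)*S*16-8).astype(np.int32))
    u=proj(c,X);x0,y0=(u.min(0)-15).astype(int);w,hh=(np.ptp(u,axis=0)+30).astype(int)
    im=np.zeros((hh*S,w*S),np.uint8)
    q=((u+.5-[x0,y0])*S).astype(np.float32);cv2.fillConvexPoly(im,cv2.convexHull(q).round().astype(np.int32),255)
    out=np.zeros(c['img'].shape[:2]);out[y0:y0+hh,x0:x0+w]=cv2.resize(im,(w,hh),interpolation=cv2.INTER_AREA)/255.
    return out
def fit(views,p0,geo,fixth=None):
    # views: list of (cam,mask)
    def cost(p):
        th=p[2]/50 if fixth is None else fixth
        e=0
        for c,m in views:
            r=pm(c,box(p[0],p[1],th,*geo));M=m>0
            e+=1-np.minimum(r,M).sum()/np.maximum(r,M).sum()
        return e/len(views)
    p0=list(p0[:2])+([p0[2]*50] if fixth is None else [])
    s=np.vstack([p0]+[np.array(p0)+6*np.eye(len(p0))[i] for i in range(len(p0))])
    r=minimize(cost,p0,method='Nelder-Mead',options=dict(initial_simplex=s,xatol=.05,fatol=1e-4))
    x=r.x.copy()
    if fixth is None:x[2]/=50
    return x.round(3),round(r.fun,3)
G=[((40,60,20),(85,255,255))];AM=[((3,80,20),(20,255,255))]
BL=[((105,120,40),(125,255,255))];RD=[((0,150,60),(5,255,255)),((172,150,60),(180,255,255))];OR=[((6,120,60),(20,255,255))]
E
python3 - <<'E'
from fit import *
import pickle
t=pickle.load(open('top0.pkl','rb'));s=pickle.load(open('side0.pkl','rb'))
m=mask(t,G+AM,(195,255,45,60));ms=mask(s,G+AM,(335,318,52,42))
print(cv2.countNonZero(m),cv2.countNonZero(ms))
p=atz(t,217,283,80);print('plate0',p)
print('plate top',fit([(t,m)],[p[0],p[1],.4],(64,10,24,86)))
# side: only top edge visible; check fit with both
print('plate both',fit([(t,m),(s,ms)],[p[0],p[1],.4],(64,10,24,86)))
p=atz(t,462,197,138)
mo=mask(t,OR,(440,180,35,35));so=mask(s,OR,(295,150,30,40))
print('post',cv2.countNonZero(mo),cv2.countNonZero(so))
for v in([(t,mo)],[(s,so)],[(t,mo),(s,so)]):print(fit(v,[p[0],p[1],0],(22,22,93,138)))
mr=mask(t,RD,(490,185,40,35));sr=mask(s,RD,(305,145,30,25))
p=atz(t,509,202,111);print('btn',cv2.countNonZero(mr),cv2.countNonZero(sr),p)
print(fit([(t,mr)],p,(28,28,108,111,'c'),0), fit([(s,sr)],p,(28,28,106,111,'c'),0))
mb=mask(t,BL,(392,165,20,18));sb=mask(s,BL,(266,194,16,16));p=atz(t,402,176,86)
print('mark',cv2.countNonZero(mb),cv2.countNonZero(sb),p)
print(fit([(t,mb)],p,(11,10,74,86),0),fit([(t,mb),(s,sb)],p,(11,10,74,86),0))
# blue rack hull
for c,roi in((t,(320,175,60,65)),(s,(255,230,70,48))):
    k=mask(c,[((100,120,20),(125,255,255))],roi);cn=max(cv2.findContours(k,0,2)[0],key=cv2.contourArea)
    print('rack',cv2.contourArea(cn),cv2.minAreaRect(cn),cv2.approxPolyDP(cv2.convexHull(cn),2,True)[:,0].tolist())
E
```

```text
342 1526
plate0 [435.85808558 354.27279675  80.        ]
plate top (array([4.35432e+02, 3.59223e+02, 3.40000e-01]), np.float64(0.172))
plate both (array([4.34354e+02, 3.59000e+02, 3.31000e-01]), np.float64(0.159))
post 249 224
(array([ 5.87446e+02, -1.12212e+02,  1.00000e-02]), np.float64(0.089))
(array([ 5.85156e+02, -1.12423e+02,  5.70000e-02]), np.float64(0.096))
(array([ 5.85927e+02, -1.11946e+02,  1.20000e-01]), np.float64(0.133))
btn 159 35 [ 581.95476831 -207.11048239  111.        ]
(array([ 583.425, -207.429]), np.float64(0.1)) (array([ 579.766, -200.542]), np.float64(0.494))
mark 29 32 [643.61392273  -8.23792094  86.        ]
(array([646.967,  -6.899]), np.float64(0.309)) (array([645.61 ,  -6.861]), np.float64(0.296))
rack 1997.5 ((348.4999694824219, 208.49998474121094), (46.99999237060547, 42.99999237060547), 90.0) [[370, 186], [369, 231], [327, 231], [327, 186]]
rack 1665.0 ((288.9573059082031, 253.88414001464844), (54.66360855102539, 35.11722946166992), 6.340191841125488) [[273, 235], [317, 240], [317, 249], [309, 273], [262, 268], [261, 258]]
```

```bash
python3 - <<'E'
from fit import *
import pickle
t=pickle.load(open('top0.pkl','rb'));s=pickle.load(open('side0.pkl','rb'))
for uv in((358.1,208),(338.9,207.3)):
    print(atz(t,*uv,36),atz(t,*uv,54))
# tile fit (above rack top 36..54)
mt=mask(t,[((0,0,110),(180,70,255))],(330,186,16,42));ms=mask(s,[((0,0,110),(180,70,255))],(268,242,42,20))
print(cv2.countNonZero(mt),cv2.countNonZero(ms))
for v in([(t,mt)],[(s,ms)],[(t,mt),(s,ms)]):print('tile',fit(v,[578,110,-.03],(62,10,36,54),None))
# rack hull fit: unknown dims
from scipy.optimize import minimize
V=[]
for c,roi in((t,(320,175,60,65)),(s,(255,230,70,48))):
    k=mask(c,[((100,120,20),(125,255,255))],roi);cn=max(cv2.findContours(k,0,2)[0],key=cv2.contourArea)
    M=np.zeros((480,640),np.uint8);cv2.fillConvexPoly(M,cv2.convexHull(cn),1);V.append((c,M))
for W in(V[:1],V[1:],V):
    f=lambda p:sum(1-np.minimum(r,M).sum()/np.maximum(r,M).sum() for c,M in W for r in[pm(c,box(p[0],p[1],-.029,p[2],p[3],10,36))])
    r=minimize(f,[580,90,90,84],method='Nelder-Mead',options=dict(xatol=.05,fatol=1e-4));print('rack',r.x.round(1),r.fun)
# slot profile along columns, value channel
h=t['img'][200:222,350:370].astype(float).sum(2).mean(0);print(h.round().tolist())
h=t['img'][180:240,357:360].astype(float).sum(2).mean(1);print(h.round().tolist())
E
```

```text
[591.49401581  76.36312079  36.        ] [587.10113441  77.85885617  54.        ]
[593.39197779 115.8252933   36.        ] [588.96683844 116.65032545  54.        ]
171 389
tile (array([ 5.93089e+02,  1.16652e+02, -3.50000e-02]), np.float64(0.105))
tile (array([ 5.91484e+02,  1.19246e+02, -4.20000e-02]), np.float64(0.083))
tile (array([ 5.92966e+02,  1.16598e+02, -2.90000e-02]), np.float64(0.129))
rack [593.8  95.9  95.8  89.6] 0.01425674019152634
rack [592.2  94.9  94.8  87. ] 0.025289460906467665
rack [593.   95.6  95.4  89. ] 0.06332302264362777
[247.0, 247.0, 247.0, 223.0, 184.0, 163.0, 159.0, 216.0, 237.0, 237.0, 198.0, 199.0, 221.0, 241.0, 247.0, 248.0, 248.0, 247.0, 247.0, 224.0]
[170.0, 108.0, 107.0, 106.0, 106.0, 150.0, 217.0, 246.0, 245.0, 245.0, 253.0, 262.0, 223.0, 186.0, 218.0, 239.0, 239.0, 239.0, 238.0, 238.0, 239.0, 238.0, 239.0, 238.0, 238.0, 240.0, 238.0, 238.0, 239.0, 239.0, 239.0, 239.0, 239.0, 240.0, 239.0, 239.0, 240.0, 240.0, 240.0, 199.0, 160.0, 160.0, 159.0, 159.0, 144.0, 184.0, 234.0, 248.0, 248.0, 247.0, 215.0, 185.0, 177.0, 170.0, 175.0, 172.0, 176.0, 159.0, 408.0, 515.0]
```

```bash
cat > d.py <<'E'
import sys,numpy as np
from plant import ctrl
from scipy.spatial.transform import Rotation as Ro
def show(*wps):
    s=ctrl.read_state();p=s['eef_pos'];R=Ro.from_rotvec(s['tcp_rot']).as_matrix()
    print('t',round(s['t'],2),'p',p.round(1),'xang',round(np.arctan2(R[1,0],R[0,0]),3),'tilt',R[2,:2].round(4),'j',s['joints'].round(2),'F',s['ft_force'].round(1),'w',round(s['width'],1),'g',round(s['grip_force'],1))
    a=np.arctan2(R[1,0],R[0,0])
    for w in wps:
        print(w,(R.T@(np.array(w[:3])-p)).round(1),'rz',round(-(w[3]-a),3) if len(w)>3 else '')
if __name__=='__main__': show(*[tuple(map(float,a.split(','))) for a in sys.argv[1:]])
E
python3 d.py 480,-500,214,.335 600,-200,214,.335 590,100,214,.335 435,359.1,214,.335 435,359.1,120,.335 435,359.1,58,.335
```

```text
t 1.0 p [ 290.4 -636.9  214. ] xang 0.428 tilt [-0.  0.] j [-1.18  0.38  1.73 -0.    1.03 -0.03] F [0.1 0.1 0. ] w 91.2 g 0.0
(480.0, -500.0, 214.0, 0.335) [ 2.293e+02 -4.590e+01 -1.000e-01] rz 0.093
(600.0, -200.0, 214.0, 0.335) [ 4.630e+02 -2.691e+02 -1.000e-01] rz 0.093
(590.0, 100.0, 214.0, 0.335) [ 5.783e+02 -5.462e+02 -1.000e-01] rz 0.093
(435.0, 359.1, 214.0, 0.335) [ 5.448e+02 -8.463e+02 -1.000e-01] rz 0.093
(435.0, 359.1, 120.0, 0.335) [ 544.8 -846.3   93.9] rz 0.093
(435.0, 359.1, 58.0, 0.335) [ 544.8 -846.3  155.9] rz 0.093
```

Request:
jog_arm:
  deltas:
    - [115, -23, 0, 0, 0, 0.05, 50]
    - [229, -46, 0, 0, 0, 0.093, 50]
    - [229, -46, 0, 0, 0, 0.093, 50]
    - [346, -158, 0, 0, 0, 0.093, 50]
    - [346, -158, 0, 0, 0, 0.093, 50]
    - [346, -158, 0, 0, 0, 0.093, 50]
    - [463, -269, 0, 0, 0, 0.093, 50]
    - [463, -269, 0, 0, 0, 0.093, 50]
    - [463, -269, 0, 0, 0, 0.093, 50]
    - [463, -269, 0, 0, 0, 0.093, 50]
    - [520, -408, 0, 0, 0, 0.093, 50]
    - [520, -408, 0, 0, 0, 0.093, 50]
    - [520, -408, 0, 0, 0, 0.093, 50]
    - [520, -408, 0, 0, 0, 0.093, 50]
    - [578, -546, 0, 0, 0, 0.093, 50]
    - [578, -546, 0, 0, 0, 0.093, 50]
    - [578, -546, 0, 0, 0, 0.093, 50]
    - [578, -546, 0, 0, 0, 0.093, 50]
    - [545, -846, 0, 0, 0, 0.093, 50]
    - [545, -846, 0, 0, 0, 0.093, 50]

```text
t: 2.67
eef_pos: [550.9, 94.6, 214.1]
tcp_rot: [-3.098, -0.524, -0.001]
ft_force: [0.9, 1.0, -0.2]
width: 49.9
grip_force: 0.0
```

```bash
python3 d.py 435,359.1,214,.335 435,359.1,125,.335
```

```text
t 2.67 p [550.9  94.6 214.1] xang 0.335 tilt [0.0005 0.    ] j [0.13 0.16 2.02 0.   0.96 1.36] F [ 0.9  1.  -0.2] w 49.9 g 0.0
(435.0, 359.1, 214.0, 0.335) [ -22.5 -287.9    0. ] rz -0.0
(435.0, 359.1, 125.0, 0.335) [ -22.6 -287.9   89. ] rz -0.0
```

Request:
jog_arm:
  deltas:
    - [-22, -287, 0, 0, 0, 0, 40]
    - [-22, -287, 0, 0, 0, 0, 40]
    - [-22, -287, 0, 0, 0, 0, 40]
    - [-22, -287, 0, 0, 0, 0, 40]
    - [-22, -287, 0, 0, 0, 0, 40]
    - [-22, -287, 0, 0, 0, 0, 40]
    - [-22, -287, 0, 0, 0, 0, 40]
    - [-22, -287, 0, 0, 0, 0, 40]
    - [-22, -287, 60, 0, 0, 0, 40]
    - [-22, -287, 90, 0, 0, 0, 40]
    - [-22, -287, 90, 0, 0, 0, 40]
    - [-22, -287, 90, 0, 0, 0, 40]

```text
t: 3.67
eef_pos: [434.8, 355.3, 122.0]
tcp_rot: [3.095, 0.523, -0.007]
ft_force: [0.6, 0.1, 0.8]
width: 39.9
grip_force: 0.0
```

```bash
python3 d.py 435,359.1,125,.335 435,359.1,58,.335; python3 - <<'E'
from h import *
c=cap('side','s1.png');a=c['img'][:,:,::-1];t=cap('top','t1.png')['img'][:,:,::-1]
cv2.imwrite('pics/crop2.png',np.hstack([cv2.resize(a[200:420,270:490],(400,400)),cv2.resize(t[190:370,130:310],(400,400))]))
E
```

```text
t 3.67 p [434.8 355.3 122. ] xang 0.335 tilt [-0.0048  0.0015] j [ 0.64  0.3   2.05 -0.    0.8   1.88] F [0.6 0.1 0.8] w 39.9 g 0.0
(435.0, 359.1, 125.0, 0.335) [ 1.4 -3.5 -3. ] rz -0.0
(435.0, 359.1, 58.0, 0.335) [ 1.7 -3.6 64. ] rz -0.0
```

View pics/crop2.png

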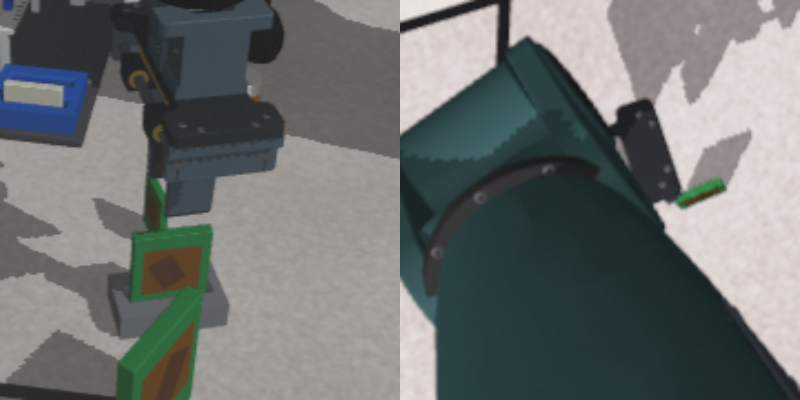

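The side crop shows the open gripper above the right plate, whose top edge centre is near side pixel (365,326). I check the fit against that.

```bash
python3 - <<'E'
from fit import *
import pickle
s=pickle.load(open('side0.pkl','rb'));t=pickle.load(open('top0.pkl','rb'))
print(proj(s,box(435,359.1,.335,64,10,86,86))[:4].round(1))
ms=mask(s,G+AM,(335,318,52,25))  # top part
cn=np.argwhere(ms)[:,::-1];print(cn.min(0),cn.max(0), cv2.approxPolyDP(cv2.convexHull(cn.astype(np.int32)),1.5,True)[:,0].tolist())
# block fit: grey pixels + plate hull, top view
h=hsv(t);print([h[y,x].tolist() for x,y in((235,295),(228,268),(208,265),(225,305),(190,300))])
E
python3 d.py 435,359.1,58,.335
```

```text
[[343.3 331.6]
 [341.6 327. ]
 [384.5 321.7]
 [386.6 326.3]]
[343 318] [386 342] [[386, 325], [384, 342], [343, 342], [343, 328], [350, 318], [361, 318]]
[[125, 17, 89], [160, 12, 63], [4, 16, 112], [125, 15, 103], [5, 17, 167]]
t 3.77 p [437.  356.8 125.4] xang 0.334 tilt [ 0.0009 -0.0003] j [ 0.64  0.29  2.05 -0.    0.8   1.88] F [0.6 0.5 0.9] w 40.5 g 0.0
(435.0, 359.1, 58.0, 0.335) [-1.1 -2.8 67.4] rz -0.001
```

Request:
jog_arm:
  deltas:
    - [-1, -2.5, 15, 0, 0, 0, 40]
    - [-1, -2.5, 28, 0, 0, 0, 40]
    - [-1, -2.5, 28, 0, 0, 0, 40]
    - [-1, -2.5, 28, 0, 0, 0, 40]

```text
t: 4.1
eef_pos: [434.6, 358.5, 96.5]
tcp_rot: [-3.098, -0.523, -0.0]
ft_force: [-1.1, 0.1, -0.1]
width: 40.0
grip_force: 0.0
```

```bash
python3 d.py 435,359.1,58,.335
```

```text
t 4.1 p [434.6 358.5  96.5] xang 0.335 tilt [ 0.0001 -0.    ] j [ 0.65  0.34  2.06 -0.    0.74  1.88] F [-1.1  0.1 -0.1] w 40.0 g 0.0
(435.0, 359.1, 58.0, 0.335) [ 0.6 -0.5 38.5] rz -0.0
```

Request:
jog_arm:
  deltas:
    - [0.5, -0.5, 20, 0, 0, 0, 40]
    - [0.5, -0.5, 38.5, 0, 0, 0, 40]
    - [0.5, -0.5, 38.5, 0, 0, 0, 40]
    - [0.5, -0.5, 38.5, 0, 0, 0, 5]
    - [0.5, -0.5, 38.5, 0, 0, 0, 5]
    - [0.5, -0.5, 38.5, 0, 0, 0, 5]
    - [0.5, -0.5, 38.5, 0, 0, 0, 5]
    - [0.5, -0.5, 38.5, 0, 0, 0, 5]
    - [0.5, -0.5, 38.5, 0, 0, 0, 5]
    - [0.5, -0.5, 38.5, 0, 0, 0, 5]
  clamp_n: 25

```text
t: 4.93
eef_pos: [435.0, 359.5, 58.2]
tcp_rot: [-3.097, -0.523, -0.001]
ft_force: [-1.1, -0.2, 8.6]
width: 10.2
grip_force: 25.0
```

```bash
python3 d.py
```

```text
t 4.93 p [435.  359.5  58.2] xang 0.335 tilt [ 0.0008 -0.0003] j [0.65 0.41 2.06 0.   0.68 1.89] F [-1.1 -0.2  8.6] w 10.2 g 25.0
```

Request:
jog_arm:
  deltas:
    - [0, 0, -15, 0, 0, 0, 5]
    - [0, 0, -40, 0, 0, 0, 5]
    - [0, 0, -75, 0, 0, 0, 5]
    - [0, 0, -110, 0, 0, 0, 5]
    - [0, 0, -140, 0, 0, 0, 5]
    - [0, 0, -140, 0, 0, 0, 5]
    - [0, 0, -140, 0, 0, 0, 5]

```text
t: 5.52
eef_pos: [435.3, 359.7, 199.2]
tcp_rot: [-3.096, -0.523, -0.005]
ft_force: [-0.5, -0.1, -0.8]
width: 9.7
grip_force: 25.0
```

```bash
python3 d.py 592.3,76.2,190,-.029
```

```text
t 5.52 p [435.3 359.7 199.2] xang 0.335 tilt [ 0.0033 -0.0011] j [0.65 0.19 2.02 0.   0.93 1.89] F [-0.5 -0.1 -0.8] w 9.7 g 25.0
(592.3, 76.2, 190.0, -0.029) [ 55.1 319.3   9. ] rz 0.364
```

Request:
jog_arm:
  deltas:
    - [7, 40, 5, 0, 0, 0.08, 5]
    - [14, 80, 9, 0, 0, 0.16, 5]
    - [21, 120, 9, 0, 0, 0.25, 5]
    - [28, 160, 9, 0, 0, 0.33, 5]
    - [35, 200, 9, 0, 0, 0.364, 5]
    - [42, 240, 9, 0, 0, 0.364, 5]
    - [49, 280, 9, 0, 0, 0.364, 5]
    - [55, 319, 9, 0, 0, 0.364, 5]
    - [55, 319, 9, 0, 0, 0.364, 5]
    - [55, 319, 9, 0, 0, 0.364, 5]
    - [55, 319, 9, 0, 0, 0.364, 5]
    - [55, 319, 9, 0, 0, 0.364, 5]

```text
t: 6.52
eef_pos: [590.5, 76.7, 187.4]
tcp_rot: [3.141, -0.045, -0.003]
ft_force: [-0.4, 0.5, -1.1]
width: 9.8
grip_force: 25.0
```

```bash
python3 d.py 592.3,76.2,130,-.029; python3 - <<'E'
from h import *
import pickle
ims=[]
for n in('side','top'):
    c=cap(n,n+'2.png');pickle.dump(c,open(n+'2.pkl','wb'));ims.append(c['img'][:,:,::-1])
cv2.imwrite('pics/crop3.png',np.hstack([cv2.resize(ims[0][130:290,210:370],(400,400)),cv2.resize(ims[1][130:290,270:430],(400,400))]))
E
```

```text
t 6.52 p [590.5  76.7 187.4] xang -0.028 tilt [-0.0017  0.0001] j [0.09 0.25 1.96 0.   0.93 1.69] F [-0.4  0.5 -1.1] w 9.8 g 25.0
(592.3, 76.2, 130.0, -0.029) [ 1.9  0.4 57.4] rz 0.001
```

View pics/crop3.png

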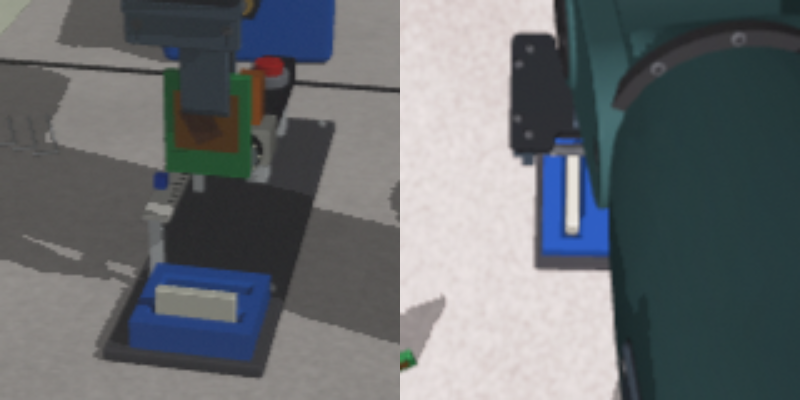

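The side crop shows the plate hanging square in the fingers, bottom corners near (276,199) and (310,201). I compare this with its predicted place.

```bash
python3 d.py 592.3,76.2,130,-.029; python3 - <<'E'
from fit import *
import pickle
s=pickle.load(open('side2.pkl','rb'));st=ctrl.read_state();p=st['eef_pos']
m=mask(s,G,(268,150,48,60));cn=np.argwhere(m)[:,::-1].astype(np.int32)
print(cv2.approxPolyDP(cv2.convexHull(cn),1.2,True)[:,0].tolist())
print(proj(s,box(p[0],p[1],-.029,64,10,p[2]-52,p[2]+28)).round(1).tolist())
print('slot mouth',proj(s,box(592.3,76.2,-.029,74,19,36,36)).round(1).tolist()[:4])
for y in(180,190,196):
    print(y,s['img'][y,268:320,1].tolist())
E
```

```text
t 6.62 p [590.8  76.9 188. ] xang -0.028 tilt [-0.0008  0.    ] j [0.09 0.25 1.96 0.   0.93 1.69] F [ 0.5  0.  -1. ] w 9.9 g 25.0
(592.3, 76.2, 130.0, -0.029) [ 1.6  0.6 58. ] rz 0.001
[[308, 201], [276, 197], [276, 158], [310, 160], [310, 197]]
[[274.8, 197.7], [276.0, 195.4], [309.2, 198.5], [308.3, 200.9], [273.7, 158.0], [275.0, 155.9], [309.7, 158.8], [308.7, 160.9]]
slot mouth [[272.4, 243.4], [274.6, 238.5], [310.8, 242.3], [309.1, 247.3]]
180 [133, 133, 133, 132, 134, 134, 134, 111, 79, 68, 69, 62, 53, 52, 51, 51, 47, 40, 39, 39, 40, 40, 39, 39, 41, 39, 37, 39, 41, 48, 49, 52, 52, 51, 53, 52, 51, 67, 78, 79, 79, 84, 88, 88, 82, 85, 91, 90, 91, 89, 88, 81]
190 [138, 136, 138, 137, 140, 140, 139, 125, 93, 79, 73, 69, 69, 67, 68, 67, 67, 75, 78, 78, 78, 77, 77, 72, 72, 69, 65, 63, 58, 58, 57, 53, 52, 52, 52, 51, 53, 66, 78, 79, 79, 84, 82, 80, 61, 41, 32, 89, 101, 97, 80, 71]
196 [94, 130, 143, 141, 138, 137, 137, 110, 86, 81, 79, 81, 80, 79, 78, 79, 79, 79, 79, 79, 79, 78, 79, 80, 77, 78, 79, 79, 78, 78, 78, 79, 79, 78, 78, 79, 80, 81, 78, 79, 79, 83, 79, 93, 80, 99, 109, 103, 102, 104, 75, 57]
```

Request:
jog_arm:
  deltas:
    - [2, 0.8, 20, 0, 0, 0, 5]
    - [2, 0.8, 50, 0, 0, 0, 5]
    - [2, 0.8, 80, 0, 0, 0, 5]
    - [2, 0.8, 96, 0, 0, 0, 5]
    - [2, 0.8, 96, 0, 0, 0, 5]
    - [2, 0.8, 96, 0, 0, 0, 5]

```text
t: 7.12
eef_pos: [592.9, 75.7, 92.2]
tcp_rot: [3.141, -0.044, -0.002]
ft_force: [0.1, 0.4, 0.4]
width: 9.6
grip_force: 25.0
```

```bash
python3 d.py 592.7,76,70,-.029; python3 - <<'E'
from fit import *
import pickle
ims=[]
for n in('side','top'):
    c=cap(n,n+'3.png');pickle.dump(c,open(n+'3.pkl','wb'));ims.append(c['img'][:,:,::-1])
cv2.imwrite('pics/crop4.png',cv2.resize(ims[0][170:290,240:340],(500,600),interpolation=cv2.INTER_CUBIC))
E
python3 d.py 592.7,76,70,-.029
```

```text
t 7.12 p [592.9  75.7  92.2] xang -0.028 tilt [-0.0014  0.0001] j [0.09 0.39 1.99 0.   0.76 1.69] F [0.1 0.4 0.4] w 9.6 g 25.0
(592.7, 76.0, 70.0, -0.029) [-0.1 -0.3 22.2] rz 0.001
t 7.22 p [594.2  75.6  93.8] xang -0.029 tilt [ 0.0017 -0.0002] j [0.09 0.39 1.99 0.   0.76 1.69] F [ 0.5 -0.4  0.2] w 10.0 g 25.0
(592.7, 76.0, 70.0, -0.029) [-1.5 -0.4 23.8] rz 0.0
```

View pics/crop4.png

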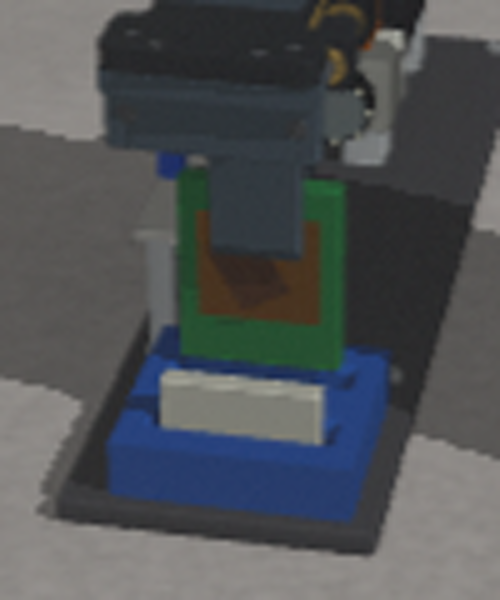

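The plate's bottom edge hangs over the front slot, just behind the white tile and aligned with it. I lower gently.

Request:
jog_arm:
  deltas:
    - [-0.7, -0.3, 5, 0, 0, 0, 5]
    - [-0.7, -0.3, 9, 0, 0, 0, 5]
    - [-0.7, -0.3, 13, 0, 0, 0, 5]
    - [-0.7, -0.3, 16, 0, 0, 0, 5]
    - [-0.7, -0.3, 16, 0, 0, 0, 5]

```text
t: 7.63
eef_pos: [592.3, 75.3, 75.8]
tcp_rot: [3.141, -0.046, -0.001]
ft_force: [0.0, -0.3, -0.9]
width: 9.7
grip_force: 25.0
```

```bash
python3 d.py 592.7,76,70,-.029
```

```text
t 7.63 p [592.3  75.3  75.8] xang -0.029 tilt [-0.0008  0.0001] j [ 0.09  0.42  1.99 -0.    0.73  1.69] F [ 0.  -0.3 -0.9] w 9.7 g 25.0
(592.7, 76.0, 70.0, -0.029) [ 0.3 -0.7  5.8] rz -0.0
```

Request:
jog_arm:
  deltas:
    - [0, 0, 2, 0, 0, 0, 5]
    - [0, 0, 4, 0, 0, 0, 5]
    - [0, 0, 5, 0, 0, 0, 5]
    - [0, 0, 6, 0, 0, 0, 5]
    - [0, 0, 6, 0, 0, 0, 5]

```text
t: 8.05
eef_pos: [592.8, 75.4, 70.4]
tcp_rot: [-3.141, 0.046, 0.0]
ft_force: [-1.0, -0.4, -1.7]
width: 10.2
grip_force: 25.0
```

```bash
python3 d.py
```

```text
t 8.05 p [592.8  75.4  70.4] xang -0.029 tilt [-0. -0.] j [0.09 0.43 1.99 0.   0.72 1.69] F [-1.  -0.4 -1.7] w 10.2 g 25.0
```

Request:
jog_arm:
  deltas:
    - [0, 0, 0, 0, 0, 0, 36]
    - [0, 0, 0, 0, 0, 0, 36]
    - [0, 0, 0, 0, 0, 0, 36]
    - [0, 0, 0, 0, 0, 0, 36]
    - [0, 0, -20, 0, 0, 0, 36]
    - [0, 0, -50, 0, 0, 0, 36]
    - [0, 0, -90, 0, 0, 0, 36]
    - [0, 0, -120, 0, 0, 0, 36]
    - [0, 0, -120, 0, 0, 0, 36]
    - [0, 0, -120, 0, 0, 0, 36]

```text
t: 8.88
eef_pos: [593.7, 75.5, 192.2]
tcp_rot: [-3.141, 0.046, -0.005]
ft_force: [-0.5, 0.1, 0.5]
width: 36.2
grip_force: 0.0
```

```bash
python3 d.py 583.4,-207.3,190,-.029 583.4,-207.3,120,-.029; python3 - <<'E'
from fit import *
import pickle
s=cap('side','side4.png');pickle.dump(s,open('side4.pkl','wb'))
m=mask(s,G,(262,195,60,60));cn=np.argwhere(m)[:,::-1].astype(np.int32)
print(cv2.approxPolyDP(cv2.convexHull(cn),1.2,True)[:,0].tolist())
for z in(18,24):print(proj(s,box(592.3,76.,-.029,64,10,z+28,z+80)).round(1).tolist())
cv2.imwrite('pics/crop5.png',cv2.resize(s['img'][170:290,240:340,::-1],(500,600),interpolation=cv2.INTER_CUBIC))
E
```

```text
t 8.88 p [593.7  75.5 192.2] xang -0.029 tilt [ 0.0035 -0.0004] j [ 0.09  0.25  1.96 -0.    0.93  1.69] F [-0.5  0.1  0.5] w 36.2 g 0.0
(583.4, -207.3, 190.0, -0.029) [ -2.1 283.    2.1] rz -0.0
(583.4, -207.3, 120.0, -0.029) [ -2.3 283.   72.1] rz -0.0
[[308, 216], [307, 247], [276, 242], [277, 213]]
[[275.2, 238.1], [276.4, 235.6], [308.0, 238.9], [307.1, 241.5], [274.6, 215.1], [275.8, 212.6], [308.3, 215.9], [307.3, 218.4]]
[[275.2, 235.5], [276.4, 233.0], [308.0, 236.3], [307.1, 238.9], [274.5, 212.4], [275.7, 209.9], [308.3, 213.1], [307.4, 215.6]]
```

View pics/crop5.png

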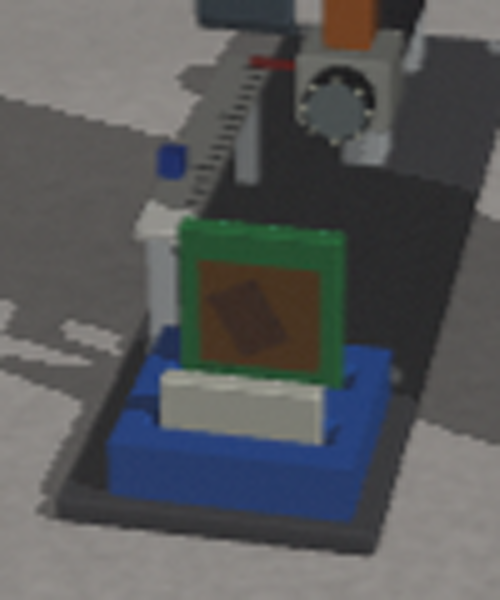

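The plate stands upright and fully down in the front slot: its top corners at (277,213) and (308,216) match the seated prediction. On to the button with fingers shut.

Request:
jog_arm:
  deltas:
    - [-2, 40, 0, 0, 0, 0, 0]
    - [-2, 80, 0, 0, 0, 0, 0]
    - [-2, 120, 0, 0, 0, 0, 0]
    - [-2, 160, 0, 0, 0, 0, 0]
    - [-2, 200, 0, 0, 0, 0, 0]
    - [-2, 240, 0, 0, 0, 0, 0]
    - [-2, 270, 0, 0, 0, 0, 0]
    - [-2, 283, 0, 0, 0, 0, 0]
    - [-2, 283, 30, 0, 0, 0, 0]
    - [-2, 283, 60, 0, 0, 0, 0]
    - [-2, 283, 65, 0, 0, 0, 0]
    - [-2, 283, 65, 0, 0, 0, 0]
    - [-2, 283, 65, 0, 0, 0, 0]

```text
t: 10.02
eef_pos: [582.5, -206.9, 125.6]
tcp_rot: [-3.141, 0.045, 0.001]
ft_force: [0.1, -0.5, -0.7]
width: 0.5
grip_force: 0.0
```

```bash
python3 d.py 583.4,-207.3,105,-.029;python3 d.py 583.4,-207.3,105,-.029
```

```text
t 10.02 p [ 582.5 -206.9  125.6] xang -0.029 tilt [-0.0009 -0.0004] j [-0.38  0.37  1.94  0.    0.83  1.22] F [ 0.1 -0.5 -0.7] w 0.5 g 0.0
(583.4, -207.3, 105.0, -0.029) [ 0.9  0.4 20.6] rz 0.0
t 10.02 p [ 582.5 -206.9  125.6] xang -0.029 tilt [-0.0009 -0.0004] j [-0.38  0.37  1.94  0.    0.83  1.22] F [ 0.1 -0.5 -0.7] w 0.5 g 0.0
(583.4, -207.3, 105.0, -0.029) [ 0.9  0.4 20.6] rz 0.0
```

Request:
jog_arm:
  deltas:
    - [1, 0, 10, 0, 0, 0, 0]
    - [1, 0, 15, 0, 0, 0, 0]
    - [1, 0, 18, 0, 0, 0, 0]
    - [1, 0, 20, 0, 0, 0, 0]
    - [1, 0, 20.5, 0, 0, 0, 0]
    - [1, 0, 20.5, 0, 0, 0, 0]
    - [1, 0, 20.5, 0, 0, 0, 0]
    - [1, 0, 20.5, 0, 0, 0, 0]

```text
t: 10.68
eef_pos: [583.9, -207.6, 105.4]
tcp_rot: [3.141, -0.046, 0.002]
ft_force: [3.1, 1.2, 5.7]
width: 0.2
grip_force: 2.4
```

```bash
python3 d.py; python3 - <<'E'
from fit import *
s=cap('side','side5.png');so=mask(s,OR,(285,150,45,55))
print(cv2.countNonZero(so),fit([(s,so)],[586,-95],(22,22,93,138),-.029))
E
```

```text
t 10.68 p [ 583.9 -207.6  105.4] xang -0.029 tilt [0.001  0.0003] j [-0.38  0.4   1.94  0.    0.8   1.22] F [3.1 1.2 5.7] w 0.2 g 2.4
224 (array([585.577, -96.086]), np.float64(0.161))
```

Request:
jog_arm:
  deltas:
    - [0, 0, -20, 0, 0, 0, 0]
    - [0, 0, -50, 0, 0, 0, 44]
    - [0, 0, -80, 0, 0, 0, 44]
    - [0, 0, -80, 0, 0, 0, 44]
    - [0, 0, -80, 0, 0, 0, 44]

```text
t: 11.15
eef_pos: [583.7, -207.8, 186.1]
tcp_rot: [3.14, -0.046, 0.003]
ft_force: [-0.5, -0.3, -0.5]
width: 24.3
grip_force: 0.0
```

```bash
python3 d.py 586.5,-92,185,-.029; python3 - <<'E'
from fit import *
import pickle
s=cap('side','side6.png');t=cap('top','top6.png');pickle.dump((s,t),open('6.pkl','wb'))
so=mask(s,OR,(285,150,45,55));to=mask(t,OR,(425,170,50,50))
print(cv2.countNonZero(so),cv2.countNonZero(to))
print(fit([(s,so)],[586,-92],(22,22,93,138),-.029),fit([(t,to)],[586,-92],(22,22,93,138),-.029))
A=cv2.resize(t['img'][150:240,370:490,::-1],(800,600),interpolation=cv2.INTER_CUBIC)
cv2.imwrite('pics/crop6.png',A)
E
```

```text
t 11.15 p [ 583.7 -207.8  186.1] xang -0.029 tilt [0.0016 0.0009] j [-0.38  0.29  1.92 -0.    0.93  1.22] F [-0.5 -0.3 -0.5] w 24.3 g 0.0
(586.5, -92.0, 185.0, -0.029) [  -0.6 -115.9    1. ] rz -0.0
218 241
(array([585.879, -95.909]), np.float64(0.178)) (array([587.91 , -96.083]), np.float64(0.11))
```

View pics/crop6.png

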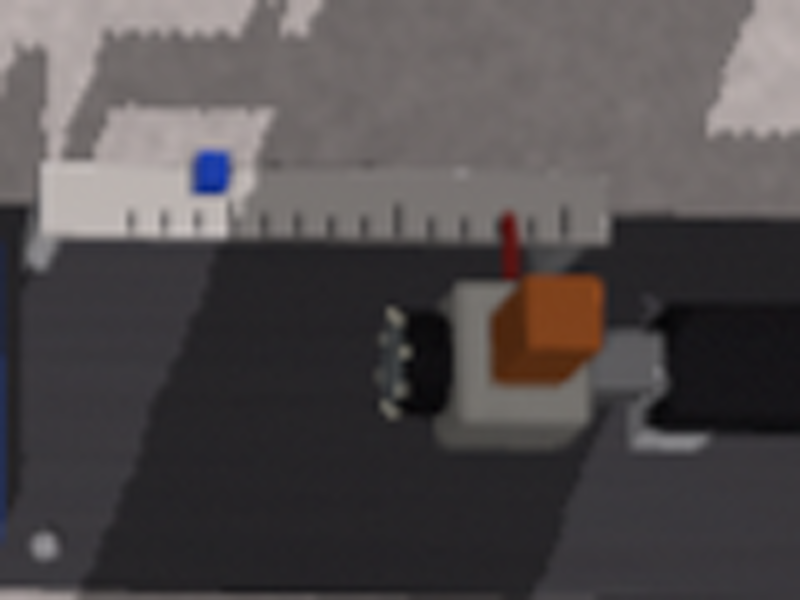

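The boom has popped out: the pointer tip is near (446,183) and the blue marker near (402,176) in the top picture. I work out the needed extension.

```bash
python3 - <<'E'
from fit import *
import pickle
s,t=pickle.load(open('6.pkl','rb'))
u=np.array([np.sin(.029),np.cos(.029)]);v=np.array([u[1],-u[0]])
tm=mask(t,BL,(392,165,20,18));sm=mask(s,BL,(266,190,16,18))
for n,vw in(('t',[(t,tm)]),('s',[(s,sm)]),('ts',[(t,tm),(s,sm)])):
    r=fit(vw,[645,-7],(11,10,74,86),-.029);print('mark',n,r,'y_s',r[0]@u,'x_s',r[0]@v)
tr=mask(t,[((0,110,30),(7,255,255)),((172,110,30),(180,255,255))],(438,176,20,20))
pts=np.argwhere(tr)[:,::-1];print(len(pts))
P=np.array([atz(t,a,b,79)[:2] for a,b in pts]);print('pointer stand y mean',(P@u).mean(),'x range',(P@v).min(),(P@v).max(),np.c_[(P@v),(P@u)].round(1)[np.argsort(P@v)].tolist())
print('post',np.array([587.9,-96.1])@u,np.array([587.9,-96.1])@v, np.array([585.9,-95.9])@v)
E
python3 d.py 586.9,-96,185,-.029 586.9,-96,103,-.029
```

```text
mark t (array([646.539,  -7.956]), np.float64(0.308)) y_s 10.794348300772691 x_s 646.497841065043
mark s (array([644.684,  -7.381]), np.float64(0.288)) y_s 11.315319070166261 x_s 644.6269483750584
mark ts (array([645.526,  -7.469]), np.float64(0.301)) y_s 11.25177064912722 x_s 645.4711459811813
26
pointer stand y mean -77.86121948235208 x range 616.3501947339056 634.9616801771058 [[616.4, -75.8], [616.4, -77.8], [616.4, -79.8], [618.4, -75.9], [618.4, -77.8], [618.5, -79.8], [620.5, -75.9], [620.5, -77.9], [620.5, -79.9], [622.5, -76.0], [622.6, -78.0], [622.6, -80.0], [624.6, -76.0], [624.6, -78.0], [624.7, -80.0], [626.7, -76.1], [626.7, -78.1], [626.7, -80.1], [628.7, -76.1], [628.8, -78.1], [628.8, -80.1], [630.8, -76.2], [630.8, -78.2], [632.9, -76.3], [632.9, -78.2], [635.0, -78.3]]
post -79.01288239702275 590.4393147608943 588.4343565148882
t 11.25 p [ 582.6 -207.3  183.9] xang -0.029 tilt [-0.0017 -0.0004] j [-0.38  0.29  1.92 -0.    0.93  1.22] F [-0.4  0.5  0.1] w 32.5 g 0.0
(586.9, -96.0, 185.0, -0.029) [   1.1 -111.4   -1.1] rz -0.0
(586.9, -96.0, 103.0, -0.029) [   1.2 -111.4   80.9] rz -0.0
```

Request:
jog_arm:
  deltas:
    - [1, -40, 0, 0, 0, 0, 50]
    - [1, -80, 0, 0, 0, 0, 50]
    - [1, -111, 0, 0, 0, 0, 50]
    - [1, -111, 0, 0, 0, 0, 50]
    - [1, -111, 30, 0, 0, 0, 50]
    - [1, -111, 60, 0, 0, 0, 50]
    - [1, -111, 80, 0, 0, 0, 50]
    - [1, -111, 80, 0, 0, 0, 50]
    - [1, -111, 80, 0, 0, 0, 10]
    - [1, -111, 80, 0, 0, 0, 10]
    - [1, -111, 80, 0, 0, 0, 10]
    - [1, -111, 80, 0, 0, 0, 10]
    - [1, -111, 80, 0, 0, 0, 10]
    - [1, -111, 80, 0, 0, 0, 10]
  clamp_n: 30

```text
t: 12.42
eef_pos: [588.3, -96.7, 106.0]
tcp_rot: [3.141, -0.046, 0.002]
ft_force: [-1.5, -0.3, 6.9]
width: 22.1
grip_force: 30.0
```

```bash
python3 d.py
```

```text
t 12.42 p [588.3 -96.7 106. ] xang -0.029 tilt [0.0016 0.0003] j [-0.2   0.37  1.99  0.    0.78  1.4 ] F [-1.5 -0.3  6.9] w 22.1 g 30.0
```

Request:
jog_arm:
  deltas:
    - [0, -5, 0, 0, 0, 0, 10]
    - [0, -15, 0, 0, 0, 0, 10]
    - [0, -27, 0, 0, 0, 0, 10]
    - [0, -39, 0, 0, 0, 0, 10]
    - [0, -51, 0, 0, 0, 0, 10]
    - [0, -63, 0, 0, 0, 0, 10]
    - [0, -75, 0, 0, 0, 0, 10]
    - [0, -83, 0, 0, 0, 0, 10]
    - [0, -87, 0, 0, 0, 0, 10]
    - [0, -88, 0, 0, 0, 0, 10]
    - [0, -88, 0, 0, 0, 0, 10]
    - [0, -88, 0, 0, 0, 0, 10]
    - [0, -88, 0, 0, 0, 0, 10]

```text
t: 13.5
eef_pos: [590.9, -8.9, 106.0]
tcp_rot: [3.141, -0.045, 0.002]
ft_force: [-2.3, -4.1, 8.0]
width: 21.8
grip_force: 30.0
```

```bash
python3 d.py; python3 - <<'E'
from fit import *
import pickle
s=cap('side','side7.png');t=cap('top','top7.png');pickle.dump((s,t),open('7.pkl','wb'))
A=cv2.resize(t['img'][150:240,370:490,::-1],(400,300),interpolation=cv2.INTER_CUBIC)
B=cv2.resize(s['img'][160:280,245:345,::-1],(400,480),interpolation=cv2.INTER_CUBIC)[:480]
cv2.imwrite('pics/crop7.png',np.hstack([np.vstack([A,np.zeros((180,400,3),np.uint8)]),B]))
E
```

```text
t 13.5 p [590.9  -8.9 106. ] xang -0.029 tilt [0.0014 0.0005] j [-0.05  0.36  2.   -0.    0.78  1.55] F [-2.3 -4.1  8. ] w 21.8 g 30.0
```

View pics/crop7.png

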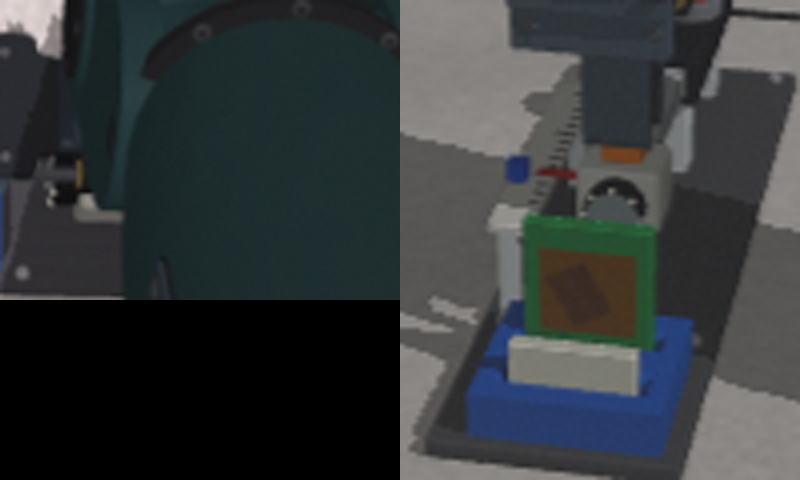

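The side view shows the post gripped, the plate in place and the red pointer beside the blue marker. I measure the remaining offset there.

```bash
python3 - <<'E'
from fit import *
import pickle
s0,_=pickle.load(open('6.pkl','rb'));s,t=pickle.load(open('7.pkl','rb'))
u=np.array([np.sin(.029),np.cos(.029)]);v=np.array([u[1],-u[0]])
R=[((0,110,40),(7,255,255)),((172,110,40),(180,255,255))]
sm=mask(s,BL,(266,190,16,18));r=fit([(s,sm)],[645,-7],(11,10,74,86),-.029);print('mark',r,r[0]@u)
for nm,c,roi in(('before',s0,(286,175,22,20)),('now',s,(276,198,14,12))):
    m=mask(c,R,roi);pts=np.argwhere(m)[:,::-1];P=np.array([atz(c,a,b,79)[:2] for a,b in pts])
    print(nm,len(pts),pts.min(0),pts.max(0),(P@u).mean(),(P@v).mean())
c=ctrl.read_state();print(c['eef_pos'])
E
```

```text
mark (array([644.704,  -7.092]), np.float64(0.293)) 11.604777472889618
before 13 [289 185] [296 186] -76.24961016049895 622.3026056211802
now 19 [280 202] [288 204] 9.37862134567373 623.4667479767162
[590.86554479  -8.956328   106.02914079]
```

Request:
jog_arm:
  deltas:
    - [0, -1.2, 0, 0, 0, 0, 10]
    - [0, -1.2, 0, 0, 0, 0, 10]
    - [0, -1.2, 0, 0, 0, 0, 10]
    - [0, -1.2, 0, 0, 0, 0, 10]
    - [0, -1.2, 0, 0, 0, 0, 10]
    - [0, -1.2, 0, 0, 0, 0, 10]

```text
t: 14.1
eef_pos: [590.9, -7.8, 106.0]
tcp_rot: [3.141, -0.046, 0.002]
ft_force: [-3.0, -3.9, 7.9]
width: 21.9
grip_force: 30.0
```

```bash
python3 -c "
from plant import ctrl
print(ctrl.read_state()['eef_pos'],ctrl.read_state()['grip_force']);print(ctrl.close_job())"
```

```text
[590.91380548  -7.75688026 106.03032079] 30.001629889011383
the job is handed in; nothing more can be done
None
```

I handed the job in at 14.1 s (no verdict was returned): the plate is fully down in the front slot, the button was pressed, and the gripper holds the post at 30 N with the pointer about 1 mm or less from the marker by my image measurements.

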